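# Tip spent cartridge cases from a scoop through the sprung flap of a drop box

## Task

The four spent cartridge cases in the aluminium scoop have been examined and go into the grey drop box with the blue lid. Carry the scoop level, push its spout in through the sprung flap so that the spout holds the flap open, and tip the scoop so that all four cases slide down the spout into the box. Then draw the scoop out so the flap falls shut, and set it down flat on the desk, leaving the other things on the desk where they are.

Things in the scene. Friction and masses are not known exactly. Their poses are not given: they have to be found in the camera images.
- scoop: Open aluminium pouring scoop lying flat. Origin: underside, mid-width, at its balance point; x points to the open spout end, z up. Floor and walls 2 mm. Pan: x = -102 mm (closed rear wall) to +30 mm, 46 mm wide outside, walls 26 mm high; narrowing to x = +70 mm; spout from there to x = +140 mm, 34 mm wide outside, 30 inside, walls 18 mm high. 0.11 to 0.18 kg.
- spout_tip (a point): Underside of the scoop's spout at its open end, mid-width (scoop x = 140 mm, z = 0). Axes as the scoop's. The cases begin to slide in the scoop at 13 to 20 degrees of tilt; 35 to 45 degrees empties it in a second or two.
- scoop_grip (a point): Point midway between two ribbed black rubber grip strips on the outside of the pan walls, 12 mm above the scoop's underside. Strips: scoop x = -22 to +22 mm, 3 to 21 mm above the underside, 50 mm over both. Grasp there from above, across the width; 40 to 60 N is ample. Axes as the scoop's.
- case_1: Spent brass cartridge case, a cylinder 12 mm in diameter and 22 mm long, 10 g, lying in the pan of the scoop roughly along it. Origin: centre of its head (one end); its z axis runs along the case to the other end.
- case_2: Second brass case, as case_1.
- case_3: Third brass case, 11 mm in diameter and 21 mm long, otherwise as case_1.
- case_4: Fourth brass case, as case_3.
- drop_box: Fixed grey steel drop box, blue lid locked: 130 mm deep (x), 150 mm wide (y), 135 mm high, hollow; inner floor 7 mm above the desk. Origin: centre of its underside; x points from its front into the box, z up. Upright front wall 2.5 mm thick, outer face at x = -65 mm. In it the mouth: 48 mm wide (y = -24 to +24 mm), 72 to 120 mm above the desk, with a dark trim 2.5 mm proud. White card below.
- mouth_lip (a point): Middle of the lower edge of the mouth, on the outer face of the front wall, 72 mm above the desk. Axes as the box's: x points straight into the box.
- flap (a joint): Bare metal flap just behind the mouth, 54 x 52 mm, hinged along the mouth's upper edge. Rad: 0 shut (hanging upright), grows as its lower edge is pushed inwards, to 1.45. A light spring (under 1.2 N at the lower edge) shuts it. With the spout 40 mm in and level it stands at about 0.9; with the spout then tipped by 40 degrees at about 0.5, resting on the spout's side walls; the cases pass below it.
- vial: Bystander: small white vial with a blue cap, 23 mm across, 53 mm high, standing. Origin: centre of its underside.
- dish: Bystander: clear round dish, 54 mm across, 14 mm high. Origin: centre of its underside.
- wax: Bystander: round grey tin with a yellow spot on its lid, 56 mm across, 20 mm high. Origin: centre of its underside.
- loupe_2: Bystander: small folding loupe with black frame and grey cover, 36 x 45 mm, 13 mm high, lying by itself near the desk's front edge, ahead of the robot. Origin: centre of its underside.

How it is judged:
By the outcome, as a careful person would: the job done as asked, in the order asked, and still so for the second after the job is handed in, with the robot touching nothing.
It also fails if it takes over 54 s, if anything falls off the work surface, if the arm or the gripper's body presses on something with over 40 N, if the wrist force passes 120 N, or if a joint passes its speed limit or range.

## Robot

A 6-joint arm with a two-finger parallel gripper is mounted at the origin on a cart in front of the work surface, level with it; the furniture and walls round the work are solid. World frame = base frame: x ahead of the robot, y to its left, z up, the work surface at z = 0. Lengths are in m, angles in rad, forces in N, time in s.
With the tool pointing down it reaches from about 0.35 to 0.8 m from the base axis. Payload 7.3 kg.
Tool frame: the origin (TCP) lies midway between the tips of the shut fingers; the grasp point (between the pads) lies 19 mm behind it; z points along the fingers, y is the line along which they close (so a half turn about z gives the same grasp; the last joint's range is limited). The gripper opens to 85 mm and grips with 20 to 120 N. Pads are 22 mm wide; open, the fingers measure 114 mm over their backs; the gripper's body (76 mm by 85 mm) begins 54 mm behind the grasp point. The pads swing forward as they close: fully open they stand 13 mm farther back than shut.
Start: joints at [1.036, 0.342, 1.524, -0, 1.275, -0.146], TCP at [0.199, 0.486, 0.231] pointing down, gripper open.
Joint ranges: [-2.53, 2.53], [-0.77, 2.02], [0.04, 2.7], [-1, 4.14], [0.28, 2.66], [-3.11, 3.11]. Speed limits (rad/s): [2.57, 2.57, 3.14, 3.14, 3.14, 3.14].

## Interface

Orientations are given as a unit quaternion [x, y, z, w].
In Python, from plant import bot gives the robot as it stands.
- The arm moves only by the tool move_arm, never from a script. Its argument "targets" is a list of rows, each an object with "offset": the shift along the tool's x, y, z scaled (see below), a list of three; "rot": the turn, a rotation vector about the tool's x, y, z scaled (see below), a list of three; "claw": the opening, from 0 (shut) to 1 (fully open). A call has 1 to 10 rows; each row is the pose to reach, as a shift and turn from the pose commanded when the call began, along the tool's axes at that moment, turning the shorter way round; what a row does not reach only later rows make up. The controller multiplies each number of a shift by 1 m and each number of a turn by 2 pi rad. A row lasts 1/10 s, in which the tool goes at most 50 mm and 8.59 degrees, less where a joint would pass 70% of its speed; a pose out of reach is approached as far as the arm can. A call with a number of a shift or a turn outside -1 to 1 is refused whole. A call with a gripper value outside its range is refused whole. The fingers move at their own pace and stop on an object; "grip_force" is the grip in N (left out, the last holds). Time passes only in rows, so rows that repeat a pose let the fingers close. It gives the time, the measured TCP pose, the force, the opening and the grip force at its end, in the units of the state.
- bot.get_obs(): the state, without advancing time (a new reading comes with each control period).
- bot.get_image(name): name is "side" or "top"; returns the picture (480x640x3 uint8, red, green, blue); there is no depth.
- bot.camera_info(name): a dict with "vfov" (degrees; the focal length in pixels is half the picture's height over the tangent of half this angle, whatever the lens; pixels are square), "cx", "cy" (the principal point, pixels), "k1" (the pictures are not rectified: a ray, as slopes to the right and down, at radius r is drawn at 1 + k1 r^2 times it, then the intrinsics apply), "extrinsics" (4x4, takes a point from camera to world coordinates). Camera axes: x right, y down, z forward; pixel columns grow to the right and rows downward; lengths in m; the calibration is good to about 2 mm. A picture is of the moment at which its call begins. camera_info takes no time and is no camera call.
- bot.hand_in(): hands the job in; it is judged then, once.
The state is a dict: "time": time; "joint_pos": joint angles; "qd": joint speeds; "tau": joint torques, N m; "ee_pos": TCP position; "tcp_rot": TCP orientation; "force": force on the tool from outside, world axes, zero at the start; "wrist_torque": the same for the moment, N m; "grip_width": opening from 0.0 (shut) to 1.0 (fully open); "grip_force": force on a finger pad.
Only numpy, scipy, OpenCV 4.12 (cv2) and the standard library are available. Lean on these libraries where they do the work, as an engineer would, in place of code of your own. Each camera call takes 0.05 s, during which the arm holds its last target. There are 200 camera calls.

## Working session

There is one attempt and no reset: what is moved stays moved. The work goes in short steps, Python scripts to look and compute and a tool call to move; the robot and the scene stay as the last step left them, time stands still between calls to the robot, and variables do not carry over. Pictures are saved under pics/ and viewed, at most 10 in all, crops included, and the job is handed in when it is done.

Besides the shell and the picture viewer there is one more tool, called in YAML: its name, and indented under it one key for each argument. move_arm: Moves the arm, as the interface text tells. Shifts and turns lie within -1 to 1; 1 stands for 1 m of shift or 2 pi rad of turn. Its arguments: {"type":"object","properties":{"targets":{"type":"array"},"grip_force":{"type":"number"}},"required":["targets"]}

```bash
mkdir -p pics; ls
python3 - <<'E'
from plant import bot
import cv2
o=bot.get_obs(); print({k:(v if not hasattr(v,'round') else v) for k,v in o.items()})
for n in("side","top"):
    im=bot.get_image(n); cv2.imwrite(f"pics/{n}0.png",im[...,::-1]); print(n,bot.camera_info(n))
E
```

```text
pics
{'time': 0.0, 'joint_pos': array([ 1.03601210e+00,  3.42722331e-01,  1.52503262e+00, -2.86221625e-05,
        1.27540368e+00, -1.46005748e-01]), 'qd': array([-5.28856646e-04, -3.47253295e-04,  8.84863564e-04,  1.21168233e-05,
       -3.33881258e-04, -1.21757518e-03]), 'tau': array([-1.21511389e-04, -4.33693635e+01, -2.46007365e+01, -3.28359147e-04,
        8.11448030e-03,  4.55397128e-06]), 'ee_pos': array([0.19878433, 0.48546763, 0.23062072]), 'tcp_rot': array([ 1.93163155e-01,  9.81166338e-01, -7.42632153e-04, -2.48505305e-04]), 'force': array([-1.13418676, -0.35283799,  0.49795509]), 'wrist_torque': array([ 0.00194442,  0.05371304, -0.04537838]), 'grip_force': 0.0, 'grip_width': 1.0000101432781268}
side {'vfov': 44.39175277325883, 'cx': 317.36311316051456, 'cy': 245.6721137410513, 'k1': -0.05580727984355445, 'extrinsics': array([[ 0.9868103 , -0.08906925,  0.13517433,  0.29585117],
       [-0.16158851, -0.59214274,  0.78946572, -1.32429941],
       [ 0.00972538, -0.80089553, -0.59872512,  1.01716557],
       [ 0.        ,  0.        ,  0.        ,  1.        ]])}
top {'vfov': 57.410452418471884, 'cx': 317.0001779616262, 'cy': 236.6032789504649, 'k1': 0.0027950650362181715, 'extrinsics': array([[-0.02363707, -0.99431361,  0.10383516,  0.41161761],
       [-0.99960153,  0.02190343, -0.01780487, -0.08059062],
       [ 0.01542928, -0.10421464, -0.99443514,  0.99259327],
       [ 0.        ,  0.        ,  0.        ,  1.        ]])}
```

View pics/top0.png

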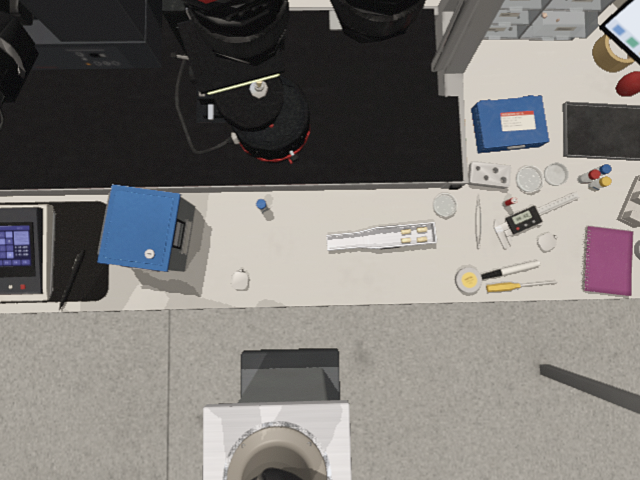

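View pics/side0.png

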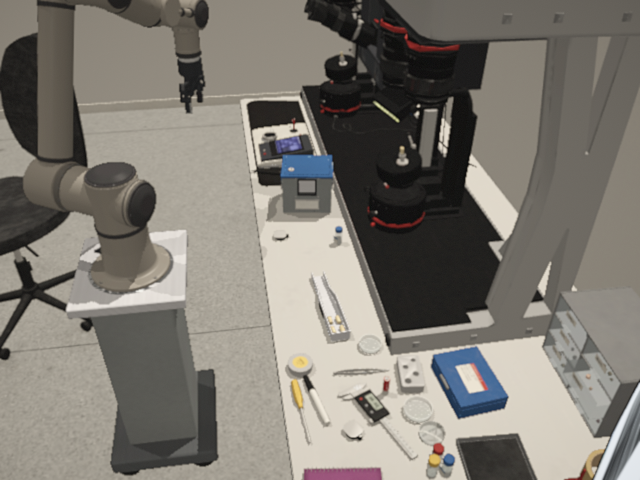

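The top view shows the scoop with its spout pointing left (tip about (328,242), rear about (436,235)). The box is at (112-190, 185-270) with its mouth facing right at about (180,235). The side view agrees. Next I'll take enlarged crops.

Run:
```python
import cv2,numpy as np
t=cv2.imread("pics/top0.png");s=cv2.imread("pics/side0.png")
a=cv2.resize(t[210:265,318:448],None,fx=6,fy=6,interpolation=cv2.INTER_CUBIC)   # 780x330
b=cv2.resize(t[180:275,95:205],None,fx=2.7,fy=2.7,interpolation=cv2.INTER_CUBIC)
c=cv2.resize(s[150:220,272:342],None,fx=3.7,fy=3.7,interpolation=cv2.INTER_CUBIC)
d=cv2.resize(s[270:345,300:355],None,fx=3.4,fy=3.4,interpolation=cv2.INTER_CUBIC)
o=np.zeros((600,800,3),np.uint8)
o[:330,:780]=a
x=0
for q in(b,c,d):
    q=q[:265]; w=min(q.shape[1],800-x); o[335:335+q.shape[0],x:x+w]=q[:,:w]; x+=q.shape[1]+4
cv2.imwrite("pics/crop0.png",o)
```

```text
(no output)
```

View pics/crop0.png

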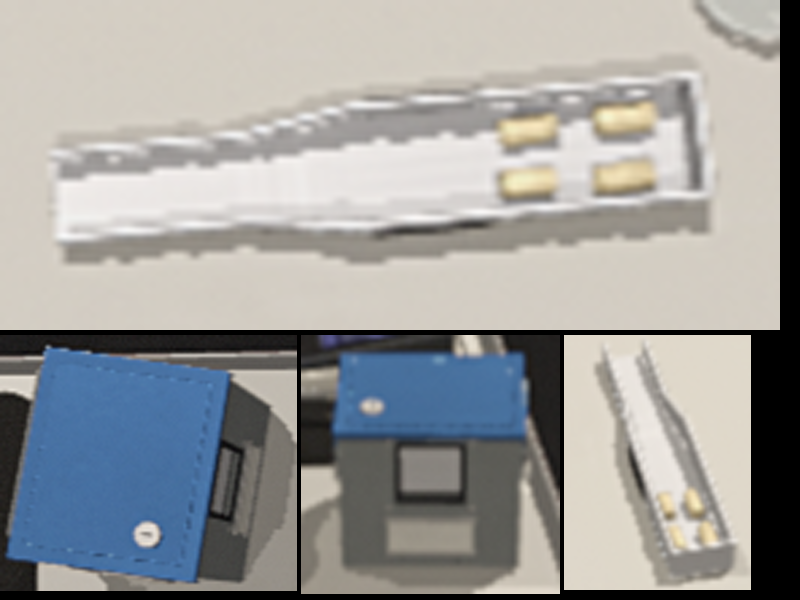

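Crop readings in top-view pixels: spout-tip rim corners (326.7,235.8) and (328.3,250), rear rim corners (434.2,222.5) and (436,242.5), dark grip strip about (380-400,248). The lid corners are at (112,184), (180,194), (168,271) and (98,262). In the side view the mouth trim spans (298-316.6, 179-195).

```bash
cat > h.py <<'E'
from plant import bot
import cv2,numpy as np
from scipy.spatial.transform import Rotation as R
def cast(n,uv,z):
    c=bot.camera_info(n);f=240/np.tan(np.radians(c['vfov']/2));E=c['extrinsics']
    d=(np.array(uv,float).reshape(-1,2)-[c['cx'],c['cy']])/f
    s=d.copy()
    for _ in range(20): s=d/(1+c['k1']*(s**2).sum(1,keepdims=True))
    w=np.c_[s,np.ones(len(s))]@E[:3,:3].T; p=E[:3,3]
    return p+w*((z-p[2])/w[:,2])[:,None]
def proj(n,P):
    c=bot.camera_info(n);f=240/np.tan(np.radians(c['vfov']/2));E=c['extrinsics']
    q=(np.atleast_2d(P)-E[:3,3])@E[:3,:3]; s=q[:,:2]/q[:,2:]
    return s*(1+c['k1']*(s**2).sum(1,keepdims=True))*f+[c['cx'],c['cy']]
E
python3 - <<'E'
from h import *
np.set_printoptions(precision=4,suppress=True)
t=cast('top',[(326.7,235.8),(328.3,250)],.018); r=cast('top',[(434.2,222.5),(436,242.5)],.026)
T,B=t.mean(0),r.mean(0); d=(T-B)[:2]; L=np.hypot(*d);d/=L
print('tip',T,'rear',B,'len',L,'yaw',np.degrees(np.arctan2(d[1],d[0])),'grip',B[:2]+d*.102,T[:2]-d*.14,'w',np.linalg.norm(t[0]-t[1]),np.linalg.norm(r[0]-r[1]))
im=cv2.imread('pics/top0.png');h=cv2.cvtColor(im,cv2.COLOR_BGR2HSV)
m=cv2.inRange(h,(95,120,60),(125,255,255));m[:,220:]=0
c=max(cv2.findContours(m,0,2)[0],key=cv2.contourArea)
b=cv2.boxPoints(cv2.minAreaRect(c));print(b); print(cast('top',b,.135))
l=cast('top',[(112.4,184.4),(180.2,194),(168,271.5),(98,262.2)],.135);print('lid',l)
for i in range(4):
    e=l[(i+1)%4]-l[i];print(np.linalg.norm(e),np.degrees(np.arctan2(e[1],e[0])))
# mouth trim corners in side, guess z of trim outer edges ~.069/.123
print('trim low',cast('side',[(298,195.4),(316.6,194.6)],.069),'high',cast('side',[(298,179.2),(316.6,179.2)],.123))
for nm,p,lo in(('wax',(469,279),.02),('dish',(444,205),.014),('vial cap',(262,204),.053),('loupe',(240,279),.013)): print(nm,cast('top',p,lo))
E
```

```text
tip [ 0.4988 -0.1212  0.018 ] rear [ 0.516  -0.3613  0.026 ] len 0.2407711706321345 yaw 94.10623577959119 grip [ 0.5087 -0.2596] [ 0.5088 -0.2608] w 0.032029569490392325 0.04494545575919349
[[ 96.6216 262.2703]
 [110.     182.    ]
 [180.2162 193.7027]
 [166.8378 273.973 ]]
[[0.4605 0.3326 0.135 ]
 [0.6187 0.3108 0.135 ]
 [0.5924 0.1725 0.135 ]
 [0.4347 0.197  0.135 ]]
lid [[0.6138 0.306  0.135 ]
 [0.5918 0.1726 0.135 ]
 [0.4395 0.1948 0.135 ]
 [0.4606 0.3299 0.135 ]]
0.13523478348510656 -99.35662538707668
0.15396736708072023 171.70436857488014
0.13678301971559967 81.10145707638318
0.15504005451420064 -8.873569110812815
trim low [[0.493  0.1865 0.069 ]
 [0.5496 0.1828 0.069 ]] high [[0.4941 0.1911 0.123 ]
 [0.5492 0.183  0.123 ]]
wax [[ 0.4111 -0.4332  0.02  ]]
dish [[ 0.5796 -0.3883  0.014 ]]
vial cap [[0.5834 0.0202 0.053 ]]
loupe [[0.4231 0.0749 0.013 ]]
```

```bash
cat >> h.py <<'E'
def toolR(yaw,pitch=0):   # tool x along scoop heading yaw, pitch>0 = nose down (deg)
    y=np.radians(yaw);p=np.radians(pitch)
    x=np.array([np.cos(y)*np.cos(p),np.sin(y)*np.cos(p),-np.sin(p)]); yy=np.array([np.sin(y),-np.cos(y),0])
    return R.from_matrix(np.c_[x,yy,np.cross(x,yy)])
def rel(p0,R0,p1,R1):
    return np.round(R0.inv().apply(np.array(p1)-p0),4),np.round((R0.inv()*R1).as_rotvec()/(2*np.pi),5)
def now(): o=bot.get_obs(); return o['ee_pos'],R.from_quat(o['tcp_rot'])
def scoop_tcp(P,xs,yaw,pitch,g):  # TCP so that scoop underside pt (xs,0,0) is at P; g=tcp in scoop frame
    Rt=toolR(yaw,pitch); d=np.array(g)-[xs,0,0]
    return np.array(P)+Rt.apply([d[0],-d[1],-d[2]]),Rt
E
python3 - <<'E'
from h import *
p,q=now()
lip=np.array([.5175,.1865,.077]);
P,Q=scoop_tcp(lip,.1,81.2,40,[0,0,0]); print(P)
P2=P+[0,0,.06]
print('hover level',rel(p,q,[P2[0],P2[1]-.05,.26],toolR(81.2)), 'tilt',rel(p,q,P2,Q))
E
```

```text
[0.50578061 0.11079731 0.14127876]
hover level (array([-0.4451, -0.2767, -0.029 ]), array([-2.1000e-04,  1.2000e-04,  2.1257e-01])) tilt (array([-0.4261, -0.2304,  0.0296]), array([ 0.0738 , -0.09371,  0.2034 ]))
```

move_arm:
  targets:
    - {"offset":[-0.445,-0.277,-0.029],"rot":[0,0,0.2125],"claw":1}
    - {"offset":[-0.445,-0.277,-0.029],"rot":[0,0,0.2125],"claw":1}
    - {"offset":[-0.445,-0.277,-0.029],"rot":[0,0,0.2125],"claw":1}
    - {"offset":[-0.445,-0.277,-0.029],"rot":[0,0,0.2125],"claw":1}
    - {"offset":[-0.445,-0.277,-0.029],"rot":[0,0,0.2125],"claw":1}
    - {"offset":[-0.445,-0.277,-0.029],"rot":[0,0,0.2125],"claw":1}
    - {"offset":[-0.445,-0.277,-0.029],"rot":[0,0,0.2125],"claw":1}
    - {"offset":[-0.445,-0.277,-0.029],"rot":[0,0,0.2125],"claw":1}
    - {"offset":[-0.445,-0.277,-0.029],"rot":[0,0,0.2125],"claw":1}
    - {"offset":[-0.445,-0.277,-0.029],"rot":[0,0,0.2125],"claw":1}

```text
time: 1.1
ee_pos: [0.4919, 0.0791, 0.2588]
tcp_rot: [0.76, 0.649, -0.0, -0.0]
force: [0.6, 0.5, 1.1]
grip_width: 1.002
grip_force: 0.0
```

move_arm:
  targets:
    - {"offset":[0.03,0.01,0.05],"rot":[0,-0.1111,0],"claw":1}
    - {"offset":[0.03,0.01,0.05],"rot":[0,-0.1111,0],"claw":1}
    - {"offset":[0.03,0.01,0.05],"rot":[0,-0.1111,0],"claw":1}
    - {"offset":[0.03,0.01,0.05],"rot":[0,-0.1111,0],"claw":1}
    - {"offset":[0.03,0.01,0.05],"rot":[0,-0.1111,0],"claw":1}
    - {"offset":[0.03,0.01,0.05],"rot":[0,-0.1111,0],"claw":1}
    - {"offset":[0.03,0.01,0.05],"rot":[0,-0.1111,0],"claw":1}

```text
time: 1.8
ee_pos: [0.5055, 0.1095, 0.2083]
tcp_rot: [0.713, 0.612, -0.259, 0.222]
force: [-0.7, -0.6, 0.4]
grip_width: 1.002
grip_force: 0.0
```

Run:
```python
from h import *
np.set_printoptions(precision=3,suppress=True)
p,q=now(); o=bot.get_obs(); print(o['time'],o['joint_pos'],o['qd'],p); print(q.as_matrix())
print('hover',rel(p,q,[.5085,-.260,.10],toolR(94.1)),'down',rel(p,q,[.5085,-.260,.0],toolR(94.1)))
```

```text
1.8 [ 0.398  0.595  1.383 -0.578  1.575  0.671] [-0.025 -0.035 -0.003 -0.001  0.001  0.001] [0.506 0.109 0.208]
[[ 0.116  0.988 -0.098]
 [ 0.758 -0.152 -0.634]
 [-0.641 -0.001 -0.767]]
hover (array([-0.21 ,  0.059,  0.317]), array([-0.013,  0.11 , -0.034])) down (array([-0.146,  0.059,  0.394]), array([-0.013,  0.11 , -0.034]))
```

move_arm:
  targets:
    - {"offset":[-0.21,0.059,0.317],"rot":[-0.013,0.11,-0.034],"claw":1}
    - {"offset":[-0.21,0.059,0.317],"rot":[-0.013,0.11,-0.034],"claw":1}
    - {"offset":[-0.21,0.059,0.317],"rot":[-0.013,0.11,-0.034],"claw":1}
    - {"offset":[-0.21,0.059,0.317],"rot":[-0.013,0.11,-0.034],"claw":1}
    - {"offset":[-0.21,0.059,0.317],"rot":[-0.013,0.11,-0.034],"claw":1}
    - {"offset":[-0.21,0.059,0.317],"rot":[-0.013,0.11,-0.034],"claw":1}
    - {"offset":[-0.21,0.059,0.317],"rot":[-0.013,0.11,-0.034],"claw":1}
    - {"offset":[-0.21,0.059,0.317],"rot":[-0.013,0.11,-0.034],"claw":1}
    - {"offset":[-0.21,0.059,0.317],"rot":[-0.013,0.11,-0.034],"claw":1}
    - {"offset":[-0.21,0.059,0.317],"rot":[-0.013,0.11,-0.034],"claw":1}

```text
time: 2.8
ee_pos: [0.5074, -0.2634, 0.1014]
tcp_rot: [0.684, 0.73, 0.0, 0.004]
force: [0.2, -0.1, 0.9]
grip_width: 0.999
grip_force: 0.0
```

move_arm:
  targets:
    - {"offset":[0,0,0],"rot":[0,0,0],"claw":1}
    - {"offset":[0,0,0],"rot":[0,0,0],"claw":1}

```text
time: 3.0
ee_pos: [0.5086, -0.259, 0.1021]
tcp_rot: [0.681, 0.732, 0.0, 0.003]
force: [0.3, 1.1, 0.1]
grip_width: 1.0
grip_force: 0.0
```

Run:
```python
from h import *
np.set_printoptions(precision=3,suppress=True)
p,q=now(); o=bot.get_obs(); print(o['time'],o['joint_pos'],o['qd'],p); print(q.as_matrix())
print('down',rel(p,q,[.5085,-.260,.0],toolR(94.1)))
im=np.hstack([cv2.resize(bot.get_image('side')[240:360,270:390],(400,400)),cv2.resize(bot.get_image('top')[170:290,320:440],(400,400))])
cv2.imwrite('pics/g1.png',im[...,::-1])
```

```text
3.0 [-0.605  0.551  1.572 -0.001  1.012 -0.676] [ 0.011  0.002 -0.003 -0.002 -0.    -0.002] [ 0.509 -0.259  0.102]
[[-0.072  0.997  0.005]
 [ 0.997  0.072 -0.004]
 [-0.005  0.005 -1.   ]]
down (array([-0.001, -0.001,  0.102]), array([0.001, 0.001, 0.   ]))
```

View pics/g1.png

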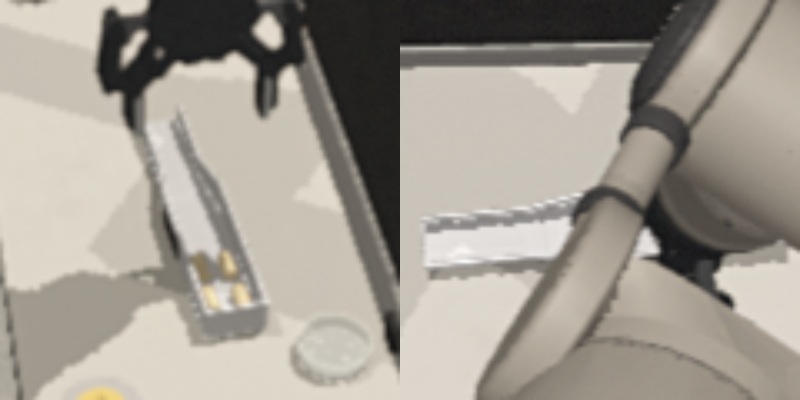

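The fingers straddle the scoop in the side crop, and the top view is occluded by the arm. Descending.

move_arm:
  targets:
    - {"offset":[-0.001,-0.001,0.05],"rot":[0.001,0.001,0],"claw":1}
    - {"offset":[-0.001,-0.001,0.08],"rot":[0.001,0.001,0],"claw":1}
    - {"offset":[-0.001,-0.001,0.09],"rot":[0.001,0.001,0],"claw":1}
    - {"offset":[-0.001,-0.001,0.097],"rot":[0.001,0.001,0],"claw":1}
    - {"offset":[-0.001,-0.001,0.101],"rot":[0.001,0.001,0],"claw":1}
    - {"offset":[-0.001,-0.001,0.101],"rot":[0.001,0.001,0],"claw":1}
    - {"offset":[-0.001,-0.001,0.101],"rot":[0.001,0.001,0],"claw":1}

```text
time: 3.8
ee_pos: [0.5085, -0.262, 0.0012]
tcp_rot: [0.682, 0.732, -0.0, -0.001]
force: [-0.2, 0.3, 0.5]
grip_width: 0.995
grip_force: 0.0
```

move_arm:
  targets:
    - {"offset":[0,0,0],"rot":[0,0,0],"claw":0.65}
    - {"offset":[0,0,0],"rot":[0,0,0],"claw":0.65}
    - {"offset":[0,0,0],"rot":[0,0,0],"claw":0.65}
    - {"offset":[0,0,0],"rot":[0,0,0],"claw":0.65}
  grip_force: 50

```text
time: 4.2
ee_pos: [0.5081, -0.2619, 0.0003]
tcp_rot: [0.682, 0.732, -0.0, -0.001]
force: [1.3, -0.6, 1.1]
grip_width: 0.65
grip_force: 0.4
```

move_arm:
  targets:
    - {"offset":[0,0,0.002],"rot":[0,0,0],"claw":0.65}
    - {"offset":[0,0,0.002],"rot":[0,0,0],"claw":0.5}
    - {"offset":[0,0,0.002],"rot":[0,0,0],"claw":0.4}
    - {"offset":[0,0,0.002],"rot":[0,0,0],"claw":0.4}
    - {"offset":[0,0,0.002],"rot":[0,0,0],"claw":0.4}
    - {"offset":[0,0,0.002],"rot":[0,0,0],"claw":0.4}
  grip_force: 55

```text
time: 4.8
ee_pos: [0.5079, -0.2618, -0.0018]
tcp_rot: [0.682, 0.732, -0.0, -0.002]
force: [0.7, -0.4, 4.1]
grip_width: 0.574
grip_force: 58.1
```

move_arm:
  targets:
    - {"offset":[0,0,-0.004],"rot":[0,0,0],"claw":0.4}
    - {"offset":[0,0,-0.012],"rot":[0,0,0],"claw":0.4}
    - {"offset":[0,0,-0.025],"rot":[0,0,0],"claw":0.4}
    - {"offset":[0,0,-0.042],"rot":[0,0,0],"claw":0.4}
    - {"offset":[0,0,-0.06],"rot":[0,0,0],"claw":0.4}
    - {"offset":[0,0,-0.074],"rot":[0,0,0],"claw":0.4}
    - {"offset":[0,0,-0.082],"rot":[0,0,0],"claw":0.4}
    - {"offset":[0,0,-0.085],"rot":[0,0,0],"claw":0.4}
    - {"offset":[0,0,-0.085],"rot":[0,0,0],"claw":0.4}

```text
time: 5.7
ee_pos: [0.508, -0.2618, 0.0834]
tcp_rot: [0.682, 0.732, -0.0, -0.002]
force: [-0.0, -0.1, -2.2]
grip_width: 0.573
grip_force: 57.5
```

Run:
```python
from h import *
np.set_printoptions(precision=4,suppress=True)
p,q=now(); o=bot.get_obs(); print(o['time'],p,q.as_matrix()[:,0],o['force'],o['grip_width'],o['wrist_torque'])
S,T=bot.get_image('side'),bot.get_image('top')
cv2.imwrite('pics/s2.png',S[...,::-1]);cv2.imwrite('pics/t2.png',T[...,::-1])
im=np.hstack([cv2.resize(S[220:340,270:390],(400,400)),cv2.resize(T[170:290,300:420],(400,400))])
cv2.imwrite('pics/g2.png',im[...,::-1])
# predicted tip rims & rear rims, level assumption: scoop TCP (0,0,-.002)
for n in('side','top'):
  for X,y,z in((.14,.017,.018),(.14,-.017,.018),(.14,0,.0),(-.102,.023,.026),(-.102,-.023,.026)):
    w=p+q.apply([X,-y,-(z+.002)]); print(n,X,y,proj(n,w)[0].round(1))
# route: rotate to 81.2, tip 25 mm before the lip face
d=np.array([np.cos(np.radians(81.2)),np.sin(np.radians(81.2)),0]);lip=np.array([.5175,.1865,0])
P,Q=scoop_tcp(lip-d*.035+[0,0,p[2]+.002],.14,81.2,0,[0,0,-.002]);print(P,rel(p,q,P,Q))
```

```text
5.7 [ 0.508  -0.2618  0.0834] [-0.0709  0.9975  0.0018] [-0.0406 -0.089  -2.1642] 0.5729726475999817 [ 0.016  -0.0038 -0.0034]
side 0.14 0.017 [309.6 247.2]
side 0.14 -0.017 [322.4 245.5]
side 0.14 0 [315.9 251.9]
side -0.102 0.023 [330.7 307.8]
side -0.102 -0.023 [350.3 304.8]
top 0.14 0.017 [330.5 247.7]
top 0.14 -0.017 [328.9 231.2]
top 0.14 0 [329.3 240.3]
top -0.102 0.023 [449.5 239.2]
top -0.102 -0.023 [446.7 216.9]
[0.4907 0.0136 0.0834] (array([0.2759, 0.0023, 0.0005]), array([-0.0005, -0.0002,  0.0357]))
```

View pics/g2.png

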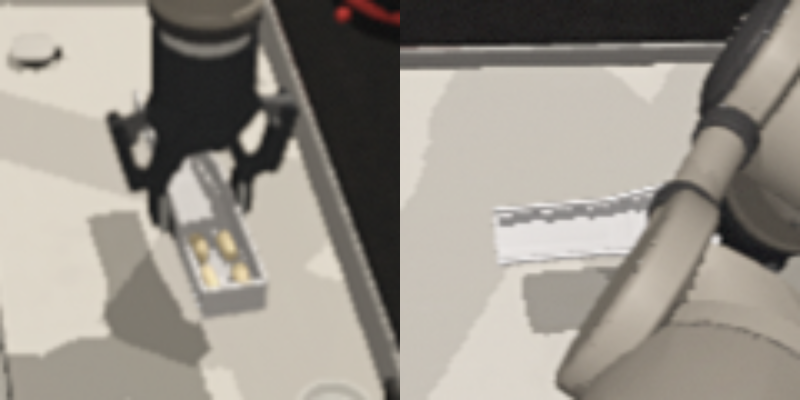

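Scoop held level, with all four cases at the rear. The tip is within 1-2 px of prediction. Carrying it to the mouth.

move_arm:
  targets:
    - {"offset":[0.007,0,0],"rot":[0,0,0.002],"claw":0.4}
    - {"offset":[0.022,0,0],"rot":[0,0,0.006],"claw":0.4}
    - {"offset":[0.047,0.001,0],"rot":[0,0,0.01],"claw":0.4}
    - {"offset":[0.08,0.001,0],"rot":[0,0,0.015],"claw":0.4}
    - {"offset":[0.118,0.001,0],"rot":[0,0,0.02],"claw":0.4}
    - {"offset":[0.156,0.002,0],"rot":[0,0,0.025],"claw":0.4}
    - {"offset":[0.19,0.002,0],"rot":[0,0,0.03],"claw":0.4}
    - {"offset":[0.217,0.002,0],"rot":[0,0,0.034],"claw":0.4}
    - {"offset":[0.235,0.002,0],"rot":[-0.0005,-0.0002,0.0357],"claw":0.4}
    - {"offset":[0.246,0.002,0],"rot":[-0.0005,-0.0002,0.0357],"claw":0.4}

```text
time: 6.8
ee_pos: [0.4918, -0.0144, 0.0831]
tcp_rot: [0.759, 0.651, -0.0, -0.001]
force: [-0.3, -0.5, -2.2]
grip_width: 0.57
grip_force: 57.5
```

move_arm:
  targets:
    - {"offset":[0.004,0,0],"rot":[0,0,0],"claw":0.4}
    - {"offset":[0.005,0,0],"rot":[0,0,0],"claw":0.4}
    - {"offset":[0.005,0,0],"rot":[0,0,0],"claw":0.4}

```text
time: 7.1
ee_pos: [0.4935, -0.0119, 0.0834]
tcp_rot: [0.759, 0.651, 0.0, -0.0]
force: [0.2, 0.5, -2.5]
grip_width: 0.569
grip_force: 57.5
```

Run:
```python
from h import *
np.set_printoptions(precision=4,suppress=True)
p,q=now(); o=bot.get_obs(); print(o['time'],o['qd'].round(2),p,q.as_matrix()[:,0])
S,T=bot.get_image('side'),bot.get_image('top')
cv2.imwrite('pics/s3.png',S[...,::-1]);cv2.imwrite('pics/t3.png',T[...,::-1])
im=np.hstack([cv2.resize(S[160:240,270:350],(400,400),interpolation=cv2.INTER_CUBIC),cv2.resize(T[190:270,165:245],(400,400),interpolation=cv2.INTER_CUBIC)])
cv2.imwrite('pics/g3.png',im[...,::-1])
for n in('side','top'):
  for X,y,z in((.14,.017,.018),(.14,-.017,.018),(.14,0,.0)):
    w=p+q.apply([X,-y,-(z+.002)]); print(n,y,w,proj(n,w)[0].round(1))
d=np.array([np.cos(np.radians(81.2)),np.sin(np.radians(81.2)),0]);n=np.array([d[1],-d[0],0]);lip=np.array([.5175,.1865,.072])
for n_ in('side','top'): print(n_,proj(n_,[lip-d*.0025+n*y+[0,0,z] for y,z in((-.024,0),(.024,0),(-.024,.048),(.024,.048))]).round(1))
```

```text
7.1 [-0.01  0.    0.   -0.    0.    0.  ] [ 0.4935 -0.0119  0.0834] [0.1533 0.9882 0.0003]
side 0.017 [0.4982 0.129  0.1035] [302.3 195.5]
side -0.017 [0.5318 0.1238 0.1035] [313.9 195.6]
side 0 [0.515  0.1264 0.0855] [308.1 200.8]
top 0.017 [0.4982 0.129  0.1035] [206.  242.1]
top -0.017 [0.5318 0.1238 0.1035] [208.6 225.6]
top 0 [0.515  0.1264 0.0855] [209.3 234.8]
side [[298.1 194.3]
 [313.9 194.4]
 [297.9 180.7]
 [314.  180.7]]
top [[181.4 246.4]
 [185.1 223.9]
 [174.3 244.4]
 [178.3 220.7]]
```

View pics/g3.png

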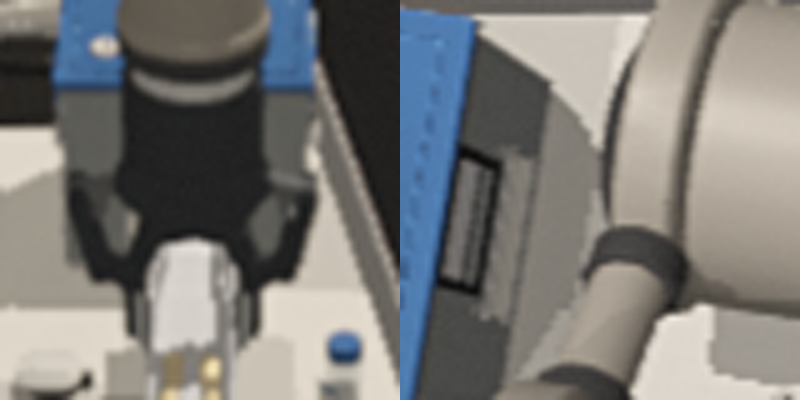

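In the top crop the mouth trim's lower corners are at (185,221.6) and (180.4,249.4). Their midpoint (182.7,235.5) is within half a pixel of prediction, about 1 mm. I'll shift 5 mm to the left in the tool frame, then insert.

move_arm:
  targets:
    - {"offset":[0.005,-0.002,0],"rot":[0,0,0],"claw":0.4}
    - {"offset":[0.015,-0.004,0],"rot":[0,0,0],"claw":0.4}
    - {"offset":[0.028,-0.005,0],"rot":[0,0,0],"claw":0.4}
    - {"offset":[0.042,-0.005,0],"rot":[0,0,0],"claw":0.4}
    - {"offset":[0.052,-0.005,0],"rot":[0,0,0],"claw":0.4}
    - {"offset":[0.058,-0.005,0],"rot":[0,0,0],"claw":0.4}
    - {"offset":[0.064,-0.005,0],"rot":[0,0,0],"claw":0.4}
    - {"offset":[0.07,-0.005,0],"rot":[0,0,0],"claw":0.4}
    - {"offset":[0.074,-0.005,0],"rot":[0,0,0],"claw":0.4}

```text
time: 8.1
ee_pos: [0.4997, 0.0628, 0.0835]
tcp_rot: [0.759, 0.651, -0.0, -0.0]
force: [-1.0, -1.3, -1.8]
grip_width: 0.574
grip_force: 57.5
```

Run:
```python
from h import *
np.set_printoptions(precision=4,suppress=True)
p,q=now(); o=bot.get_obs(); print(o['time'],p,q.as_matrix()[:,0],o['force'],o['wrist_torque'],p+q.apply([.14,0,-.002]))
S,T=bot.get_image('side'),bot.get_image('top')
im=np.hstack([cv2.resize(S[150:230,270:350],(400,400),interpolation=cv2.INTER_CUBIC),cv2.resize(T[200:270,165:235],(400,400),interpolation=cv2.INTER_CUBIC)])
cv2.imwrite('pics/g4.png',im[...,::-1])
s=cv2.imread('pics/side0.png',0);print(s[185:190,290:325].mean(0).round())
```

```text
8.1 [0.4997 0.0628 0.0835] [0.1527 0.9883 0.0001] [-1.0109 -1.32   -1.8312] [-0.2444  0.093   0.0198] [0.5211 0.2011 0.0855]
[ 90.  91.  91.  91.  91.  91.  85.  56.  62. 111. 131. 132. 132. 132.
 132. 132. 132. 132. 132. 132. 132. 132. 133. 134. 122.  63.  53.  88.
  92.  92.  92.  92.  91.  90.  91.]
```

View pics/g4.png

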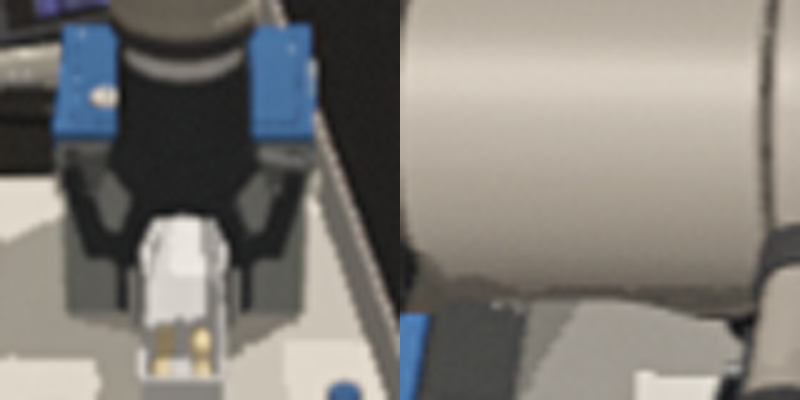

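Tip is 15 mm in and centred, with about 1 N on the flap and the cases still at the rear. Pushing on.

move_arm:
  targets:
    - {"offset":[0.006,0,0],"rot":[0,0,0],"claw":0.4}
    - {"offset":[0.014,0,0],"rot":[0,0,0],"claw":0.4}
    - {"offset":[0.022,0,0],"rot":[0,0,0],"claw":0.4}
    - {"offset":[0.028,0,0],"rot":[0,0,0],"claw":0.4}
    - {"offset":[0.031,0,0],"rot":[0,0,0],"claw":0.4}
    - {"offset":[0.031,0,0],"rot":[0,0,0],"claw":0.4}

```text
time: 8.8
ee_pos: [0.5045, 0.0939, 0.0835]
tcp_rot: [0.759, 0.651, 0.0, -0.0]
force: [-0.2, -1.1, -3.4]
grip_width: 0.57
grip_force: 57.5
```

Run:
```python
from h import *
np.set_printoptions(precision=4,suppress=True)
p,q=now(); o=bot.get_obs(); tip=p+q.apply([.14,0,-.002]); print(o['time'],p,o['force'],o['wrist_torque'],tip)
d=np.array([np.cos(np.radians(81.2)),np.sin(np.radians(81.2)),0]);lip=np.array([.519,.1865,.0])
ins=(tip-lip)@d; print('in',ins,o['joint_pos'])
for a in range(4,45,4):
    f=min(a/20,1)
    P=lip+[0,0,.0855+(.078-.0855)*f]   # pivot above lip sinks to 6 mm clear
    W,Q=scoop_tcp(P,.14-ins,81.2,a,[0,0,-.002]); r=rel(p,q,W,Q); print(a,r[0].round(4),r[1].round(4))
```

```text
8.8 [0.5045 0.0939 0.0835] [-0.1529 -1.1449 -3.3597] [-0.1876  0.0689  0.0581] [0.5257 0.2323 0.0856]
in 0.046241503900755807 [0.0341 0.4912 1.7498 0.0008 0.9007 0.1861]
4 [ 0.0001  0.0002 -0.005 ] [-0.     -0.0112  0.0002]
8 [ 0.0006  0.0002 -0.0101] [-0.     -0.0223  0.0002]
12 [ 0.0016  0.0002 -0.015 ] [-0.     -0.0334  0.0002]
16 [ 0.0031  0.0002 -0.0199] [-0.     -0.0445  0.0002]
20 [ 0.005   0.0002 -0.0247] [-0.     -0.0556  0.0002]
24 [ 0.0073  0.0002 -0.0308] [ 0.     -0.0668  0.0002]
28 [ 0.0101  0.0002 -0.0367] [ 0.     -0.0779  0.0002]
32 [ 0.0132  0.0002 -0.0425] [ 0.     -0.089   0.0002]
36 [ 0.0168  0.0002 -0.048 ] [ 0.     -0.1001  0.0002]
40 [ 0.0207  0.0002 -0.0532] [ 0.     -0.1112  0.0002]
44 [ 0.025   0.0002 -0.0582] [ 0.     -0.1223  0.0002]
```

move_arm:
  targets:
    - {"offset":[0,0,-0.005],"rot":[0,-0.0112,0],"claw":0.4}
    - {"offset":[0.001,0,-0.01],"rot":[0,-0.0223,0],"claw":0.4}
    - {"offset":[0.002,0,-0.015],"rot":[0,-0.0334,0],"claw":0.4}
    - {"offset":[0.003,0,-0.02],"rot":[0,-0.0445,0],"claw":0.4}
    - {"offset":[0.005,0,-0.025],"rot":[0,-0.0556,0],"claw":0.4}
    - {"offset":[0.0075,0,-0.031],"rot":[0,-0.0668,0],"claw":0.4}
    - {"offset":[0.01,0,-0.037],"rot":[0,-0.0779,0],"claw":0.4}
    - {"offset":[0.013,0,-0.0425],"rot":[0,-0.089,0],"claw":0.4}
    - {"offset":[0.017,0,-0.048],"rot":[0,-0.1,0],"claw":0.4}
    - {"offset":[0.021,0,-0.053],"rot":[0,-0.111,0],"claw":0.4}

```text
time: 9.8
ee_pos: [0.5078, 0.1143, 0.1369]
tcp_rot: [0.713, 0.611, -0.26, 0.223]
force: [-0.7, -1.3, -1.4]
grip_width: 0.573
grip_force: 57.5
```

move_arm:
  targets:
    - {"offset":[0,0,0],"rot":[0,0,0],"claw":0.4}
    - {"offset":[0,0,0],"rot":[0,0,0],"claw":0.4}
    - {"offset":[0,0,0],"rot":[0,0,0],"claw":0.4}
    - {"offset":[0,0,0],"rot":[0,0,0],"claw":0.4}
    - {"offset":[0,0,0],"rot":[0,0,0],"claw":0.4}
    - {"offset":[0,0,0],"rot":[0,0,0],"claw":0.4}
    - {"offset":[0,0,0],"rot":[0,0,0],"claw":0.4}
    - {"offset":[0,0,0],"rot":[0,0,0],"claw":0.4}
    - {"offset":[0,0,0],"rot":[0,0,0],"claw":0.4}
    - {"offset":[0,0,0],"rot":[0,0,0],"claw":0.4}

```text
time: 10.8
ee_pos: [0.5077, 0.114, 0.1366]
tcp_rot: [0.714, 0.612, -0.259, 0.222]
force: [-0.3, -1.1, -1.6]
grip_width: 0.573
grip_force: 57.5
```

Run:
```python
from h import *
np.set_printoptions(precision=4,suppress=True)
p,q=now(); o=bot.get_obs(); tip=p+q.apply([.14,0,-.002]); print(o['time'],p,q.as_matrix()[:,0],o['force'],o['wrist_torque'],tip,o['joint_pos'],o['grip_width'])
S,T=bot.get_image('side'),bot.get_image('top')
im=np.hstack([cv2.resize(S[140:240,260:360],(400,400),interpolation=cv2.INTER_CUBIC),cv2.resize(T[190:270,165:245],(400,400),interpolation=cv2.INTER_CUBIC)])
cv2.imwrite('pics/g5.png',im[...,::-1])
```

```text
10.8 [0.5077 0.114  0.1366] [ 0.117   0.7578 -0.6419] [-0.2511 -1.098  -1.5911] [ 0.3675 -0.0299  0.023 ] [0.5243 0.2213 0.0483] [ 0.4033  0.6825  1.4407 -0.5805  1.457   0.756 ] 0.5729873902506994
```

View pics/g5.png

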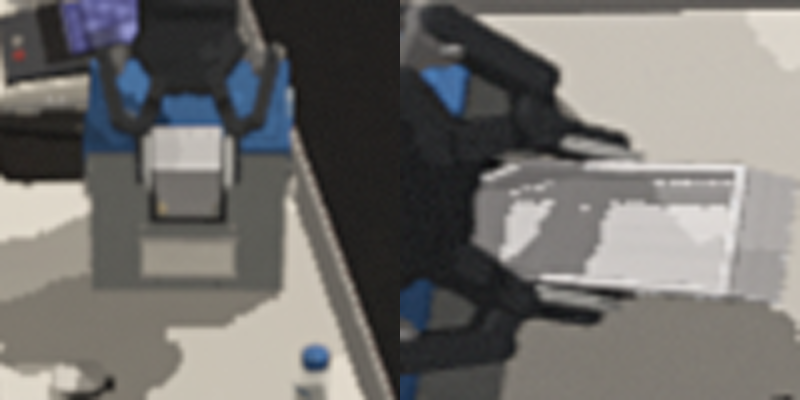

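The pan's rear is empty. A small brass glint at side pixel (300.5,191), in the gap beside the spout, looks like a case inside the box. I'll tip slightly more with a short shake, wait, then level again.

move_arm:
  targets:
    - {"offset":[0.001,0,-0.006],"rot":[0,-0.0111,0],"claw":0.4}
    - {"offset":[0.001,0,-0.006],"rot":[0,-0.0111,0],"claw":0.4}
    - {"offset":[0.001,0,-0.003],"rot":[0,-0.005,0],"claw":0.4}
    - {"offset":[0.001,0,-0.006],"rot":[0,-0.0111,0],"claw":0.4}
    - {"offset":[0.001,0,-0.003],"rot":[0,-0.005,0],"claw":0.4}
    - {"offset":[0.001,0,-0.006],"rot":[0,-0.0111,0],"claw":0.4}
    - {"offset":[0.001,0,-0.006],"rot":[0,-0.0111,0],"claw":0.4}
    - {"offset":[0.001,0,-0.006],"rot":[0,-0.0111,0],"claw":0.4}
    - {"offset":[0.001,0,-0.006],"rot":[0,-0.0111,0],"claw":0.4}
    - {"offset":[0,0,0],"rot":[0,0,0],"claw":0.4}

```text
time: 11.9
ee_pos: [0.5075, 0.115, 0.1354]
tcp_rot: [0.713, 0.613, -0.259, 0.222]
force: [0.5, -0.7, -2.1]
grip_width: 0.569
grip_force: 57.5
```

Run:
```python
from h import *
np.set_printoptions(precision=4,suppress=True)
p,q=now(); o=bot.get_obs(); print(o['time'],o['force'])
lip=np.array([.519,.1865,.0])
for a in range(36,-1,-4):
    f=min(a/20,1)
    W,Q=scoop_tcp(lip+[0,0,.0855-.0075*f],.094,81.2,a,[0,0,-.002]); r=rel(p,q,W,Q); print(a,r[0].round(4),r[1].round(4))
```

```text
11.9 [ 0.4933 -0.7238 -2.0533]
36 [-0.0013  0.0004  0.0059] [0.     0.0107 0.0004]
32 [-0.0005  0.0004  0.0125] [-0.      0.0218  0.0004]
28 [0.0008 0.0004 0.0189] [-0.      0.033   0.0004]
24 [0.0025 0.0004 0.0252] [-0.      0.0441  0.0004]
20 [0.0046 0.0004 0.0314] [-0.      0.0552  0.0004]
16 [0.0063 0.0004 0.0363] [-0.0001  0.0663  0.0004]
12 [0.0083 0.0005 0.041 ] [-0.0001  0.0774  0.0004]
8 [0.0107 0.0005 0.0455] [-0.0001  0.0885  0.0004]
4 [0.0135 0.0005 0.0497] [-0.0001  0.0996  0.0004]
0 [0.0167 0.0005 0.0536] [-0.0001  0.1107  0.0004]
```

move_arm:
  targets:
    - {"offset":[-0.001,0,0.006],"rot":[0,0.0107,0],"claw":0.4}
    - {"offset":[0,0,0.0125],"rot":[0,0.0218,0],"claw":0.4}
    - {"offset":[0.001,0,0.019],"rot":[0,0.033,0],"claw":0.4}
    - {"offset":[0.0025,0,0.025],"rot":[0,0.044,0],"claw":0.4}
    - {"offset":[0.0045,0,0.0315],"rot":[0,0.055,0],"claw":0.4}
    - {"offset":[0.0065,0,0.0365],"rot":[0,0.0663,0],"claw":0.4}
    - {"offset":[0.0085,0,0.041],"rot":[0,0.0774,0],"claw":0.4}
    - {"offset":[0.0105,0,0.0455],"rot":[0,0.0885,0],"claw":0.4}
    - {"offset":[0.0135,0,0.05],"rot":[0,0.0996,0],"claw":0.4}
    - {"offset":[0.0165,0,0.0535],"rot":[0,0.1107,0],"claw":0.4}

```text
time: 12.9
ee_pos: [0.5043, 0.0922, 0.0851]
tcp_rot: [0.759, 0.651, 0.001, -0.0]
force: [0.4, -0.5, -3.9]
grip_width: 0.569
grip_force: 57.4
```

move_arm:
  targets:
    - {"offset":[0,0,0],"rot":[0,0,0],"claw":0.4}
    - {"offset":[-0.008,0,0],"rot":[0,0,0],"claw":0.4}
    - {"offset":[-0.023,0,0],"rot":[0,0,0],"claw":0.4}
    - {"offset":[-0.043,0,0],"rot":[0,0,0],"claw":0.4}
    - {"offset":[-0.063,0,0],"rot":[0,0,0],"claw":0.4}
    - {"offset":[-0.088,0,0],"rot":[0,0,0],"claw":0.4}
    - {"offset":[-0.118,0,0],"rot":[0,0,0],"claw":0.4}
    - {"offset":[-0.15,0,0],"rot":[0,0,0],"claw":0.4}
    - {"offset":[-0.175,0,0],"rot":[0,0,0],"claw":0.4}
    - {"offset":[-0.19,0,0],"rot":[0,0,0],"claw":0.4}

```text
time: 13.9
ee_pos: [0.4751, -0.0975, 0.0856]
tcp_rot: [0.759, 0.651, -0.001, 0.001]
force: [0.7, 1.1, -1.5]
grip_width: 0.573
grip_force: 57.5
```

Run:
```python
from h import *
np.set_printoptions(precision=4,suppress=True)
bot.get_image('top');bot.get_image('top')
p,q=now(); o=bot.get_obs(); print(o['time'],p,q.as_matrix()[:,0],o['force'],o['wrist_torque'])
S,T=bot.get_image('side'),bot.get_image('top')
im=np.hstack([cv2.resize(S[150:290,260:380],(480,560),interpolation=cv2.INTER_CUBIC),cv2.resize(T[180:320,160:240],(320,560),interpolation=cv2.INTER_CUBIC)])
cv2.imwrite('pics/g6.png',im[...,::-1])
# set-down in the old place and 94.1 deg
print(rel(p,q,[.508,-.262,p[2]],toolR(94.1)))
```

```text
14.0 [ 0.4753 -0.0974  0.0857] [ 0.1547  0.988  -0.0028] [-0.1109  0.8506 -1.4184] [-0.0546  0.0353 -0.0285]
(array([-0.1575,  0.0578,  0.0005]), array([ 0.0001,  0.0004, -0.0361]))
```

View pics/g6.png

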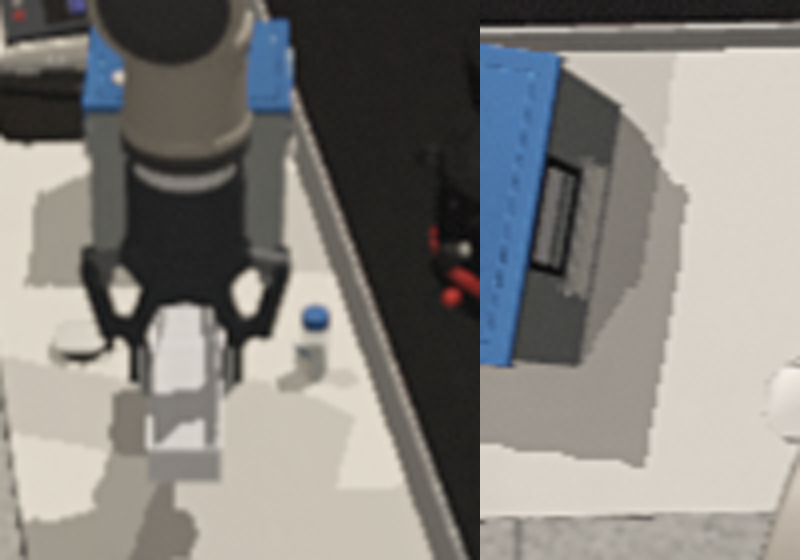

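The scoop is empty, the flap is shut, the desk before the box is clear, and the vial and loupe are undisturbed. Taking the scoop back to its original spot.

move_arm:
  targets:
    - {"offset":[-0.02,0.008,0],"rot":[0,0,-0.006],"claw":0.4}
    - {"offset":[-0.05,0.018,0],"rot":[0,0,-0.012],"claw":0.4}
    - {"offset":[-0.085,0.031,0],"rot":[0,0,-0.02],"claw":0.4}
    - {"offset":[-0.12,0.044,0],"rot":[0,0,-0.028],"claw":0.4}
    - {"offset":[-0.145,0.053,0.01],"rot":[0,0.0004,-0.036],"claw":0.4}
    - {"offset":[-0.1575,0.058,0.03],"rot":[0,0.0004,-0.036],"claw":0.4}
    - {"offset":[-0.1575,0.058,0.05],"rot":[0,0.0004,-0.036],"claw":0.4}
    - {"offset":[-0.1575,0.058,0.065],"rot":[0,0.0004,-0.036],"claw":0.4}
    - {"offset":[-0.1575,0.058,0.073],"rot":[0,0.0004,-0.036],"claw":0.4}
    - {"offset":[-0.1575,0.058,0.073],"rot":[0,0.0004,-0.036],"claw":0.4}

```text
time: 15.1
ee_pos: [0.5083, -0.2587, 0.0115]
tcp_rot: [0.68, 0.733, 0.0, -0.002]
force: [-0.3, -0.3, -1.7]
grip_width: 0.573
grip_force: 57.6
```

Run:
```python
from h import *
p,q=now(); o=bot.get_obs(); print(o['time'],p,o['force'],rel(p,q,[p[0],p[1],-.0015],toolR(94.1)))
```

```text
15.1 [ 0.50826795 -0.25872774  0.01147663] [-0.32058857 -0.33043741 -1.70754707] (array([-0.   ,  0.   ,  0.013]), array([-0.00033, -0.0004 ,  0.00041]))
```

move_arm:
  targets:
    - {"offset":[0,0,0.005],"rot":[-0.0003,-0.0004,0],"claw":0.4}
    - {"offset":[0,0,0.009],"rot":[-0.0003,-0.0004,0],"claw":0.4}
    - {"offset":[0,0,0.012],"rot":[-0.0003,-0.0004,0],"claw":0.4}
    - {"offset":[0,0,0.013],"rot":[-0.0003,-0.0004,0],"claw":0.4}
    - {"offset":[0,0,0.013],"rot":[-0.0003,-0.0004,0],"claw":0.4}

```text
time: 15.6
ee_pos: [0.5085, -0.2599, -0.0005]
tcp_rot: [0.681, 0.732, 0.0, 0.001]
force: [0.0, -0.1, -1.9]
grip_width: 0.573
grip_force: 57.6
```

move_arm:
  targets:
    - {"offset":[0,0,0],"rot":[0,0,0],"claw":0.6}
    - {"offset":[0,0,0],"rot":[0,0,0],"claw":0.8}
    - {"offset":[0,0,0],"rot":[0,0,0],"claw":1}
    - {"offset":[0,0,0],"rot":[0,0,0],"claw":1}
    - {"offset":[0,0,0],"rot":[0,0,0],"claw":1}
    - {"offset":[0,0,-0.02],"rot":[0,0,0],"claw":1}
    - {"offset":[0,0,-0.06],"rot":[0,0,0],"claw":1}
    - {"offset":[0,0,-0.11],"rot":[0,0,0],"claw":1}
    - {"offset":[0,0,-0.16],"rot":[0,0,0],"claw":1}
    - {"offset":[0,0,-0.2],"rot":[0,0,0],"claw":1}

```text
time: 16.6
ee_pos: [0.5085, -0.2598, 0.2027]
tcp_rot: [0.681, 0.732, 0.0, 0.002]
force: [1.3, 0.0, 0.1]
grip_width: 1.005
grip_force: 0.0
```

move_arm:
  targets:
    - {"offset":[-0.12,-0.1,-0.03],"rot":[0,0,0],"claw":1}
    - {"offset":[-0.12,-0.1,-0.03],"rot":[0,0,0],"claw":1}
    - {"offset":[-0.12,-0.1,-0.03],"rot":[0,0,0],"claw":1}
    - {"offset":[-0.12,-0.1,-0.03],"rot":[0,0,0],"claw":1}
    - {"offset":[-0.12,-0.1,-0.03],"rot":[0,0,0],"claw":1}
    - {"offset":[-0.12,-0.1,-0.03],"rot":[0,0,0],"claw":1}

```text
time: 17.2
ee_pos: [0.4175, -0.3857, 0.229]
tcp_rot: [0.681, 0.732, 0.0, 0.001]
force: [-0.3, 0.8, 0.5]
grip_width: 0.999
grip_force: 0.0
```

Run:
```python
from h import *
o=bot.get_obs(); print(o['time'],o['ee_pos'],o['force'])
S,T=bot.get_image('side'),bot.get_image('top')
im=np.hstack([cv2.resize(S[150:390,250:400],(375,600)),cv2.resize(T[170:410,320:490],(425,600))])
cv2.imwrite('pics/g7.png',im[...,::-1])
```

```text
17.2 [ 0.41746418 -0.38565077  0.22904759] [-0.25295747  0.79893559  0.54129032]
```

View pics/g7.png

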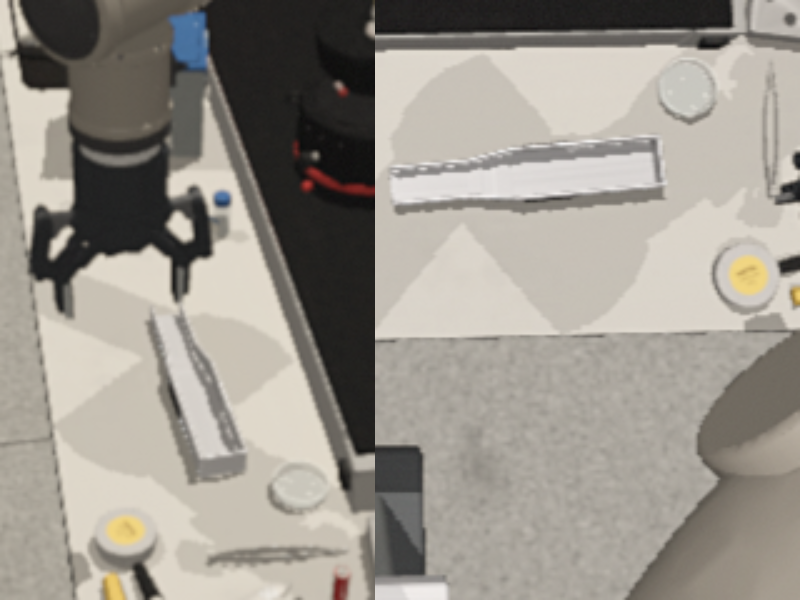

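The scoop lies flat and empty at its original place, nothing else on the desk has moved, and the robot is clear of everything. Handing in.

```bash
python3 -c "from plant import bot; print(bot.hand_in())"
```

```text
the job is handed in; nothing more can be done
None
```

Handed in at about 17 s of the 54 s: the cases were tipped into the drop box (I saw the scoop empty and no case on the desk, but not all four inside), the flap is shut, and the scoop lies flat where it started with the other things undisturbed in the views taken.

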